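Unclip the meter's battery cover and lay it in the tray

TASK

The batteries of the white bench meter are due for changing. Squeeze the two orange snap tabs of its grey battery cover together, lift the cover off the sloping face, and set it down gently, flat with the tabs up, on the floor of the white tray. Leave the other things on the worktop where they are.

Things in the scene. Friction and masses are not known exactly. Their poses are not given: they have to be found in the camera images.
- meter_face (a point): White bench meter, bolted down: console 152 x 152 mm, its face sloping at 35 degrees (0.61 rad) down to its front. Point: middle of the battery opening in the face surface, 74 mm up. Frame: z vertical, x level to the meter's back, y to its left. Outward normal of the face: (-0.573, 0, 0.820) in this frame. A rim 3 mm high round the cover leaves it 1.2 mm of play. Turned up to 0.5 rad about z.
- cover_grip (a point): Grey battery cover: 64 (x) x 96 (y) x 5 mm, 70 g. Point: 24 mm above the plate's underside, midway between the orange tabs. z: outward normal, 35 degrees off vertical on the meter; x up the slope; y to the meter's left. A hub 24 mm wide, 24 mm high is between the tabs. Rails reach 12 mm below the plate: tabs pressed, it comes off straight along z, free after 15 mm; it stands flat on them.
- tab_left (a joint): Orange snap tab on the cover's +y side: an upright paddle, outer face at y = +27 mm (54 mm over both), 24 mm wide in x, 4 mm thick, top 14 mm above cover_grip. Value: inward travel, m; 0 at rest, 0.007 at the stop (40 mm over both). Sprung outward, 0.8 N per mm. Its nose catches 4 mm under the opening's edge; 5 mm of travel surely frees it.
- tab_right (a joint): Orange snap tab on the cover's -y side: an upright paddle, outer face at y = -27 mm (54 mm over both), 24 mm wide in x, 4 mm thick, top 14 mm above cover_grip. Value: inward travel, m; 0 at rest, 0.007 at the stop (40 mm over both). Sprung outward, 0.8 N per mm. Its nose catches 4 mm under the opening's edge; 5 mm of travel surely frees it.
- tray: An open white plastic tray lying on the worktop, 148 (x) x 282 (y) x 30 mm high, 0.9 kg. Origin at the centre of its underside; its flat floor is 3 mm higher and about 100 x 240 mm, its walls flare outward. A cover standing flat on the floor has point cover_grip 39 mm above this origin. Between meter and tray stands a tall analyser, its front 0.56 m from the base axis (x).
- oil_bottle_mid (a point): Brown glass bottle with black cap, 29 mm across, 62 mm high; the point is at its centre. Bystander between meter and tray.
- dropper_mid (a point): White dropper bottle with red cap, 27 mm across, 58 mm high; the point is at its centre. Bystander between meter and tray.
- carton_mid (a point): Small white and green carton, 34 x 40 x 99 mm, standing; the point is at its centre. Bystander left of the tray.

How it is judged (in metres and radians):
On the way, in this order (a step that is already met when the one before it is completed fails the run):
1. both snap tabs pressed in at the same time, the cover still on the meter (value of joint each of tab_left, tab_right above 0.0025 m and distance between cover_grip and meter_face below 0.034 m), for 0.1 s.
2. the cover lifted clear of the meter (distance between cover_grip and meter_face above 0.06 m), for 0.1 s.
At the end, for the whole second after the job is handed in: The cover rests inside the tray, its tabs up and flat to within 0.15 rad, its middle within 40 mm of the tray's middle across the tray and 90 mm along it, at the height of standing on the tray's floor (within about 9 mm), and still; the tray lies on the worktop (x of cover_grip in the frame of tray between -0.04 and 0.04 m and y of cover_grip in the frame of tray between -0.09 and 0.09 m and z of cover_grip in the frame of tray between 0.03 and 0.048 m and angle between cover_grip's own z axis and vertical below 0.15 rad and linear speed of cover below 0.02 m/s and height (world z) of tray below 0.01 m); the robot touches nothing.
It fails at once if the cover let go more than 40 mm above where it would rest in the tray (distance between cover_grip and meter_face above 0.1 m and contact force between cover and anything else below 0.01 N and z of cover_grip in the frame of tray above 0.079 m).
It fails at once if a bystander (oil bottle, dropper bottle or carton) moved more than 40 mm from its place (distance of any of oil_bottle_mid, dropper_mid, carton_mid from where it was at the start of the episode above 0.04 m).
It also fails if it takes over 43 s, if anything falls off the work surface, if the arm or the gripper's body presses on something with over 40 N, if the wrist force passes 120 N, or if a joint passes its speed limit or range.

ROBOT

A 6-joint arm with a two-finger parallel gripper is mounted at the origin on a cart in front of the work surface, level with it; the furniture and walls round the work are solid. World frame = base frame: x ahead of the robot, y to its left, z up, the work surface at z = 0. Lengths are in mm, angles in rad, forces in N, time in s.
With the tool pointing down it reaches from about 275 to 1000 mm from the base axis. Payload 8.4 kg.
Tool frame: the origin (TCP) lies between the finger pads; the fingertips stand r.tips_ahead ahead of it and the grasp point (between the pads) lies 6 mm ahead of it (r.tips_ahead is the distance from the TCP to the fingertips, in mm); z points along the fingers, y is the line along which they close (so a half turn about z gives the same grasp; the last joint's range is limited). The gripper opens to 85 mm and grips with 20 to 120 N. Pads are 22 mm wide; open, the fingers measure 114 mm over their backs; the gripper's body (76 mm by 85 mm) begins 54 mm behind the grasp point. The pads swing forward as they close: fully open they stand 13 mm farther back than shut.
Start: joints at [-1.234, 0.353, 1.633, -0, 1.155, -0.002], TCP at [207.721, -589.474, 256.281] pointing down, gripper open.
Joint ranges: [-2.63, 2.63], [-0.92, 2.1], [0.06, 2.66], [-1.3, 4.44], [0, 2.69], [-3.02, 3.02]. Speed limits (rad/s): [2.22, 2.22, 2.79, 3.14, 3.14, 3.14].

INTERFACE

Orientations are given as [roll, pitch, yaw] about the fixed x, y, z axes, in that order (R = Rz(yaw) Ry(pitch) Rx(roll)).
In Python, from rig import r gives the robot as it stands.
- The arm moves only by the tool carry_out, never from a script. Its arguments are lists of equal length, an entry for each row: "delta_pos": the shift along the tool's x, y, z in m, a list of three; "rot": the turn, a rotation vector about the tool's x, y, z in degrees, a list of three. A call has 1 to 8 rows; each row is the pose to reach, as a shift and turn from the pose commanded when the call began, along the tool's axes at that moment; what a row does not reach only later rows make up. A row lasts 1/8 s, in which the tool goes at most 62.5 mm and 10.7 degrees, less where a joint would pass 70% of its speed; a pose out of reach is approached as far as the arm can. A call with a gripper value outside its range is refused whole. "claw" is the finger opening in m, from 0 to 0.0854, set as the call begins (left out, the last holds). The fingers move at their own pace and stop on an object; "grip_force" is the grip in N (left out, the last holds). Time passes only in rows, so rows that repeat a pose let the fingers close. It gives the time, the measured TCP pose, the force, the opening and the grip force at its end, in the units of the state.
- r.sense(): the state, without advancing time (a new reading comes with each control period).
- r.grab_frame(name): name is "scene" or "top" or "wrist"; returns the picture (384x512x3 uint8, blue, green, red); there is no depth.
- r.camera_info(name): a dict with "fx", "fy", "cx", "cy" (pixels), "distortion" ([k1, k2, p1, p2, k3] as OpenCV has them; the pictures are not rectified), "pose" (4x4, takes a point from camera to world coordinates); the wrist camera has in their place "hand_eye" (4x4, takes a point from camera to tool coordinates, whose origin is the TCP and whose axes are the flange's). Camera axes: x right, y down, z forward; pixel columns grow to the right and rows downward; lengths in mm; the calibration is good to about 2 mm. A picture is of the moment at which its call begins: read the wrist's pose just before it. camera_info takes no time and is no camera call.
- r.sign_off(): hands the job in; it is judged then, once.
Trained networks look in the newest picture that a camera, given by its name, has taken for a name from the list of things; names that differ only in an ending like _2 or _b are one class to them, and where a whole thing is asked for, a point or a joint stands for the part that bears it (a point fixed in the world has none). Each returns a list of dicts, best first, with "p" (0 to 1); they miss things now and then, are a little off and sometimes report something else, mostly with a low value. They report only what shows in the picture. A call takes as long as a camera call.
- r.recognise(thing, camera): "box" ([left, top, right, bottom] in pixels, round what is visible of it).
- r.cut_out(thing, camera): "mask" (384x512 bool, what is visible of it) and "box" ([left, top, right, bottom] in pixels, round what is visible of it).
The state is a dict: "clock": time; "qpos": joint angles; "qvel": joint speeds; "joint_efforts": joint torques, N m; "eef_pos": TCP position; "tcp_rot": TCP orientation; "contact_force": force on the tool from outside, world axes, zero at the start; "wrist_torque": the same for the moment, N m; "opening": opening from 0.0 (shut) to 1.0 (fully open); "grasp_force": force on a finger pad.
Only numpy, scipy, OpenCV 4.12 (cv2) and the standard library are available. Lean on these libraries where they do the work, as an engineer would, in place of code of your own. Each camera call takes 0.05 s, during which the arm holds its last target. There are 200 camera calls.

## Working session

There is one attempt and no reset: what is moved stays moved. The work goes in short steps, Python scripts to look and compute and a tool call to move; the robot and the scene stay as the last step left them, time stands still between calls to the robot, and variables do not carry over. Pictures are saved under pics/ and viewed, at most 10 in all, crops included, and the job is handed in when it is done.

Besides the shell and the picture viewer there is one more tool, called after "Call:" by a JSON object that holds its "method" and its "body", one argument or row to a line. carry_out: Moves the arm, as the interface text tells. Its arguments: {"type":"object","properties":{"delta_pos":{"type":"array","items":{"type":"array","items":{"type":"number"}}},"rot":{"type":"array","items":{"type":"array","items":{"type":"number"}}},"claw":{"type":"number"},"grip_force":{"type":"number"}},"required":["delta_pos","rot"]}

```bash
mkdir -p pics; ls; python3 - <<'E'
from rig import r
import cv2,numpy as np
print(r.sense(), r.tips_ahead)
ims=[]
for c in ["scene","top"]:
    im=r.grab_frame(c); ims.append(im)
    i=r.camera_info(c); print(c,i)
    for t in ["meter_face","cover_grip","tab_left","tab_right","tray","oil_bottle_mid","dropper_mid","carton_mid"]:
        try: print(t,[(d['box'],round(d['p'],2)) for d in r.recognise(t,c)[:3]])
        except Exception as e: print(t,e)
print(r.camera_info("wrist"))
cv2.imwrite("pics/a.png",cv2.resize(np.vstack(ims),(400,600)) if 0 else np.hstack(ims)[:, :])
cv2.imwrite("pics/scene.png",ims[0]);cv2.imwrite("pics/top.png",ims[1])
print(r.sense()['clock'])
E
```

```text
pics
{'clock': 0.0, 'qpos': array([-1.23442631e+00,  3.53640957e-01,  1.63415254e+00, -2.08002628e-07,
        1.15520500e+00, -2.41127011e-03]), 'qvel': array([-0.00118223,  0.00102158,  0.00082175, -0.00102252, -0.00180928,
        0.00106399]), 'joint_efforts': array([ 3.06474489e-03, -6.05255985e+01, -3.42065120e+01,  2.43711747e-04,
        9.58128454e-03,  2.17783338e-05]), 'eef_pos': array([ 207.55487706, -589.04972745,  255.55827728]), 'tcp_rot': array([-3.14018681e+00, -3.19969041e-06,  3.38781370e-01]), 'contact_force': array([-0.32079522, -0.04389278, -0.21518252]), 'wrist_torque': array([ 0.02569769, -0.00081337, -0.04783099]), 'grasp_force': 0.0, 'opening': 0.998879702203671} 25.0
scene {'fx': 494.86423265163495, 'fy': 494.86423265163495, 'cx': 260.3826340719215, 'cy': 198.5392686212829, 'distortion': array([-0.05684354,  0.        ,  0.        ,  0.        ,  0.        ]), 'pose': array([[-6.10846001e-01, -4.23929588e-01,  6.68693403e-01,
        -5.69518715e+02],
       [-7.91498676e-01,  3.05709606e-01, -5.29217803e-01,
         9.94471591e+02],
       [ 1.99250882e-0
[... 1250 characters left out ...]
 0.61)]
oil_bottle_mid [([302.3, 194.4, 304.9, 203.6], 0.54)]
dropper_mid [([270.7, 201.6, 281.5, 209.3], 0.59)]
carton_mid [([129.9, 207.7, 152.3, 227.9], 0.71)]
{'fx': 306.5007933639826, 'fy': 306.5007933639826, 'cx': 253.0940259718402, 'cy': 194.04841757291203, 'distortion': array([-0.023608,  0.      ,  0.      ,  0.      ,  0.      ]), 'hand_eye': array([[-3.88845038e-04, -9.51050826e-01, -3.09034262e-01,
         7.90152865e+01],
       [ 9.99999686e-01, -1.56592621e-04, -7.76345552e-04,
        -1.21352244e+00],
       [ 6.89951593e-04, -3.09034467e-01,  9.51050589e-01,
        -1.16701967e+02],
       [ 0.00000000e+00,  0.00000000e+00,  0.00000000e+00,
         1.00000000e+00]])}
0.9
```

```bash
cat > h.py <<'E'
from rig import r
import cv2,numpy as np
from scipy.spatial.transform import Rotation as Ro
def cam(c,s=None):
    i=r.camera_info(c); K=np.array([[i['fx'],0,i['cx']],[0,i['fy'],i['cy']],[0,0,1]]);D=i['distortion']
    if c=='wrist':
        T=np.eye(4);T[:3,:3]=Ro.from_euler('xyz',s['tcp_rot']).as_matrix();T[:3,3]=s['eef_pos'];P=T@i['hand_eye']
    else: P=i['pose']
    return K,D,P
def ray(px,K,D,P):
    u=cv2.undistortPoints(np.array(px,float).reshape(-1,1,2),K,D).reshape(-1,2)
    return P[:3,3],(P[:3,:3]@np.c_[u,np.ones(len(u))].T).T
def atz(px,z,C):
    o,d=ray(px,*C); return o+d*((z-o[2])/d[:,2])[:,None]
def proj(X,C):
    K,D,P=C; Q=np.linalg.inv(P)
    return cv2.projectPoints(np.array(X,float).reshape(-1,1,3),cv2.Rodrigues(Q[:3,:3])[0],Q[:3,3],K,D)[0].reshape(-1,2)
E
python3 - <<'E'
from h import *
im=cv2.imread('pics/top.png')[120:240,110:430]; cv2.imwrite('pics/t2.png',cv2.resize(im,None,fx=2.5,fy=2.5,interpolation=cv2.INTER_CUBIC))
im2=cv2.imread('pics/scene.png')[100:300,120:380]
a=cv2.resize(im,(800,300),interpolation=cv2.INTER_CUBIC);b=cv2.resize(im2,(390,300),interpolation=cv2.INTER_CUBIC);b=np.hstack([b,np.zeros((300,410,3),np.uint8)])
cv2.imwrite('pics/c.png',np.vstack([a,b]))
T=cam('top')
for n,px,z in [('cover',(369,171),94),('tray',(198.6,204.6),15),('meter',(369.5,165.6),60),('oil',(303,199),40),('drop',(276,205),40),('carton',(141,218),90)]: print(n,atz([px],z,T))
S=cam('scene')
for n,px,z in [('cover',(336,160),94),('tray',(204,242),15),('oil',(303,198),31),('drop',(285,208),31),('carton',(148,264),50)]: print(n,atz([px],z,S))
E
```

```text
cover [[ 586.62315626 -286.26642219   94.        ]]
tray [[513.141483   355.21568225  15.        ]]
meter [[ 616.70510856 -302.70115943   60.        ]]
oil [[506.62295594 -41.08572993  40.        ]]
drop [[489.77214867  61.94468282  40.        ]]
carton [[461.64211252 552.11313293  90.        ]]
cover [[ 563.69941667 -261.60661571   94.        ]]
tray [[509.21925756 360.47237776  15.        ]]
oil [[505.93804231 -48.21784517  31.        ]]
drop [[493.06227915  45.60752763  31.        ]]
carton [[472.68417776 567.20610875  50.        ]]
```

View pics/c.png

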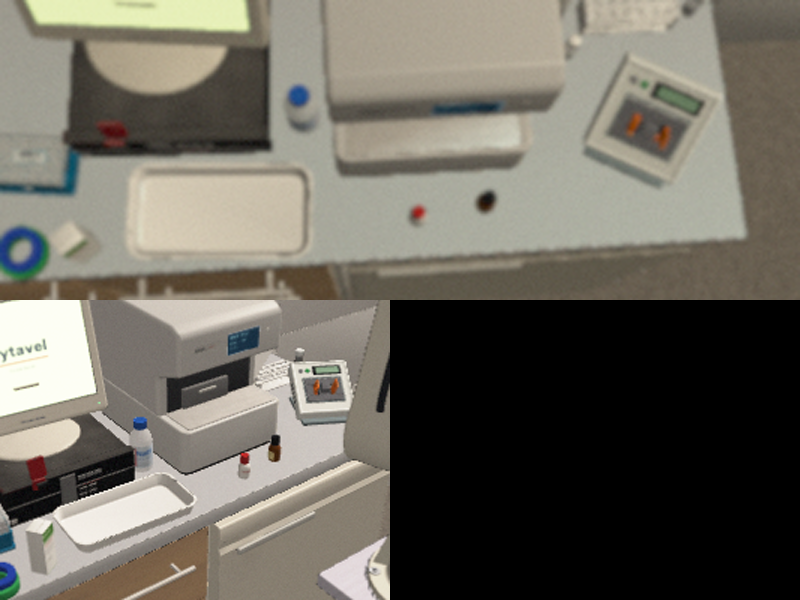

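The top view shows the meter at right (about 372,168), turned roughly -0.42 rad. The tray is at (198,204), nearly square to the world, with the bottles between them near the front. I'll plan the standoff over the cover.

```bash
cat >> h.py <<'E'
def Rm(yaw):  # tool on meter: z=-n, x up slope
    xm=np.array([np.cos(yaw),np.sin(yaw),0]);n=-.5736*xm+[0,0,.8192];x=.8192*xm+[0,0,.5736]
    return np.c_[x,np.cross(-n,x),-n],n
def step(p,R,k=1):
    s=r.sense();R0=Ro.from_euler('xyz',s['tcp_rot']);d=R0.inv().apply(np.array(p)-s['eef_pos'])/1000
    v=(R0.inv()*Ro.from_matrix(R)).as_rotvec(degrees=True)
    print('clock',s['clock'],'pos',s['eef_pos'].round(1));print('d',d.round(4),np.linalg.norm(d).round(3),'rot',v.round(2),np.linalg.norm(v).round(1))
    for i in range(1,k+1): print((d*i/k).round(4).tolist(),(v*i/k).round(2).tolist())
E
python3 - <<'E'
from h import *
R,n=Rm(-.42); step(np.array([580,-280,94])+150*n,R,8)
E
```

```text
clock 0.9 pos [ 207.7 -589.4  256.3]
d [ 0.3915 -0.2273  0.0394] 0.454 rot [-13.27  33.28  42.09] 55.3
[0.0489, -0.0284, 0.0049] [-1.66, 4.16, 5.26]
[0.0979, -0.0568, 0.0098] [-3.32, 8.32, 10.52]
[0.1468, -0.0852, 0.0148] [-4.98, 12.48, 15.78]
[0.1958, -0.1137, 0.0197] [-6.64, 16.64, 21.04]
[0.2447, -0.1421, 0.0246] [-8.3, 20.8, 26.31]
[0.2936, -0.1705, 0.0295] [-9.95, 24.96, 31.57]
[0.3426, -0.1989, 0.0345] [-11.61, 29.12, 36.83]
[0.3915, -0.2273, 0.0394] [-13.27, 33.28, 42.09]
```

Call:
{"method": "carry_out", "body": {
  "delta_pos": [
    [0.049,-0.028,0.005],
    [0.098,-0.057,0.01],
    [0.147,-0.085,0.015],
    [0.196,-0.114,0.02],
    [0.245,-0.142,0.025],
    [0.294,-0.17,0.03],
    [0.343,-0.199,0.035],
    [0.392,-0.227,0.039]
  ],
  "rot": [
    [-1.7,4.2,5.3],
    [-3.3,8.3,10.5],
    [-5,12.5,15.8],
    [-6.6,16.6,21],
    [-8.3,20.8,26.3],
    [-10,25,31.6],
    [-11.6,29.1,36.8],
    [-13.3,33.3,42.1]
  ],
  "claw": 0.085
}}

```text
clock: 1.9
eef_pos: [487.0, -261.7, 217.3]
tcp_rot: [3.121, -0.578, -0.381]
contact_force: [-0.5, -0.5, -0.0]
opening: 0.992
grasp_force: 0.0
```

Call:
{"method": "carry_out", "body": {
  "delta_pos": [
    [0,0,0],
    [0,0,0]
  ],
  "rot": [
    [0,0,0],
    [0,0,0]
  ]
}}

```text
clock: 2.15
eef_pos: [486.5, -264.1, 217.6]
tcp_rot: [3.118, -0.575, -0.376]
contact_force: [0.4, -0.3, 0.4]
opening: 0.997
grasp_force: 0.0
```

```bash
python3 - <<'E'
from h import *
s=r.sense();print(s['clock'],s['eef_pos'],s['tcp_rot'],s['qpos'])
im=r.grab_frame('wrist');cv2.imwrite('pics/w1.png',im)
np.save('w1.npy',np.r_[s['eef_pos'],s['tcp_rot']])
for t in ["cover_grip","tab_left","tab_right","meter_face"]: print(t,[(d['box'],round(d['p'],2)) for d in r.recognise(t,'wrist')[:3]])
E
```

```text
2.15 [ 486.48476146 -264.10331723  217.64848914] [ 3.11784601 -0.57543945 -0.37579242] [-0.53663595  0.09595475  2.21139905  0.24201994  0.26898798  1.20211802]
cover_grip [([187.1, 128.1, 288.6, 201.3], 0.86)]
tab_left [([199.4, 148.9, 218.4, 183.0], 0.78)]
tab_right [([259.5, 152.8, 264.5, 189.2], 0.56)]
meter_face [([157.7, 62.4, 326.8, 236.6], 0.71)]
```

View pics/w1.png

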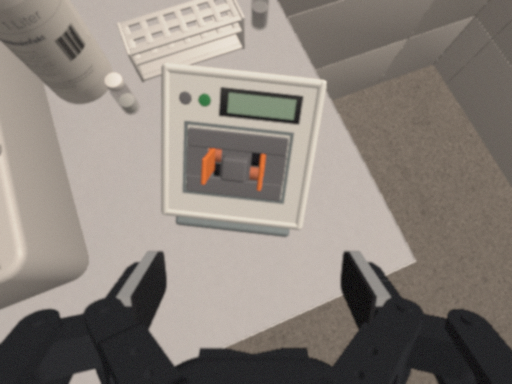

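The wrist view shows the meter with the cover at about (183..293, 124..202) and the orange tabs at (209,166) and (261,171). The image is slightly turned relative to the tool. I'll fit the pose from an enlarged crop.

```bash
python3 - <<'E'
import cv2
im=cv2.imread('pics/w1.png')[55:240,150:335];cv2.imwrite('pics/w1c.png',cv2.resize(im,(592,592),interpolation=cv2.INTER_CUBIC))
E
```

```text
(no output)
```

View pics/w1c.png

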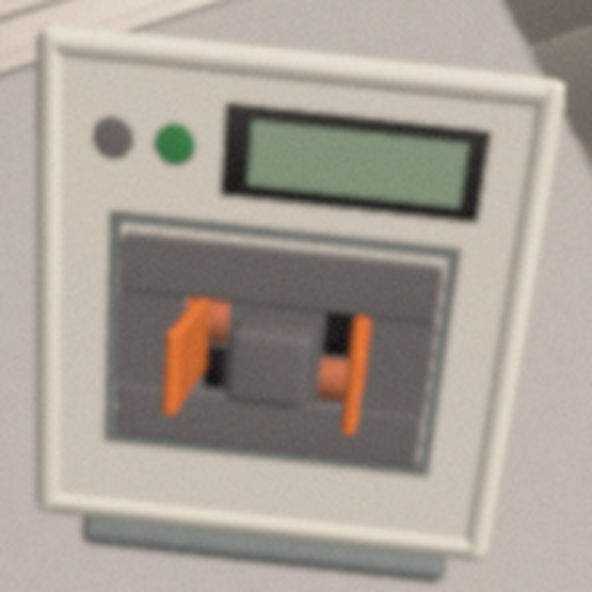

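```bash
python3 - <<'E'
from h import *
from scipy.optimize import least_squares
a=np.load('w1.npy');C=cam('wrist',{'eef_pos':a[:3],'tcp_rot':a[3:]})
px=np.array([(122,235),(442,267),(422,470),(115,437)])/3.2+[150,55]-.35
L=np.array([(32,48,-19),(32,-48,-19),(-32,-48,-19),(-32,48,-19)],float)
def pts(q,L):
    R,n=Rm(q[3]);return q[:3]+np.c_[R[:,0],-R[:,1],n].dot(L.T).T
for fz in (0,1):
    f=lambda q:np.r_[(proj(pts(q,L),C)-px).ravel(),(0 if fz==0 else (q[2]-93.7)*10)]
    o=least_squares(f,[580,-280,94,-.42],x_scale=[10,10,10,.1]);print(o.x.round(3),o.fun.round(1))
R,n=Rm(o.x[3])
print('tabs', ((proj(pts(o.x,np.array([(12,27,14),(-12,27,14),(12,-27,14),(-12,-27,14.),(0,0,0)])),C)-[150,55])*3.2).round())
np.save('grip.npy',o.x)
print('in scene/top',proj(o.x[:3],cam('scene')),proj(o.x[:3],cam('top')))
step(o.x[:3]+70*n,R,4)
E
```

```text
[ 5.80037e+02 -2.84744e+02  9.19620e+01 -4.89000e-01] [-0.4 -0.1  1.  -0.  -1.1 -0.3  0.5  0.4  0. ]
[ 5.79420e+02 -2.84565e+02  9.36970e+01 -4.89000e-01] [-0.7 -0.3  1.3 -0.2 -0.9 -0.1  0.2  0.6 -0. ]
tabs [[165. 333.]
 [162. 417.]
 [365. 353.]
 [356. 437.]
 [267. 372.]]
in scene/top [[337.3201067  156.95381631]] [[368.77402821 172.92749485]]
clock 2.4 pos [ 486.  -265.   217.6]
d [ 0.0091 -0.0228  0.0848] 0.088 rot [-2.18  1.95  5.2 ] 6.0
[0.0023, -0.0057, 0.0212] [-0.54, 0.49, 1.3]
[0.0046, -0.0114, 0.0424] [-1.09, 0.98, 2.6]
[0.0068, -0.0171, 0.0636] [-1.63, 1.46, 3.9]
[0.0091, -0.0228, 0.0848] [-2.18, 1.95, 5.2]
```

```bash
python3 - <<'E'
from h import *
g=np.load('grip.npy');R,n=Rm(g[3]);step(g[:3]+45*n,R,4)
E
```

```text
clock 2.4 pos [ 486.  -265.   217.6]
d [ 0.0099 -0.0218  0.1097] 0.112 rot [-2.18  1.95  5.2 ] 6.0
[0.0025, -0.0055, 0.0274] [-0.54, 0.49, 1.3]
[0.005, -0.0109, 0.0549] [-1.09, 0.98, 2.6]
[0.0074, -0.0164, 0.0823] [-1.63, 1.46, 3.9]
[0.0099, -0.0218, 0.1097] [-2.18, 1.95, 5.2]
```

Call:
{"method": "carry_out", "body": {
  "delta_pos": [
    [0.005,-0.011,0.03],
    [0.01,-0.022,0.055],
    [0.01,-0.022,0.082],
    [0.01,-0.022,0.11],
    [0.01,-0.022,0.11],
    [0.01,-0.022,0.11]
  ],
  "rot": [
    [-1,1,2.6],
    [-2.2,1.9,5.2],
    [-2.2,1.9,5.2],
    [-2.2,1.9,5.2],
    [-2.2,1.9,5.2],
    [-2.2,1.9,5.2]
  ]
}}

```text
clock: 3.15
eef_pos: [557.2, -272.0, 129.2]
tcp_rot: [3.141, -0.609, -0.488]
contact_force: [-0.1, -0.5, -0.3]
opening: 0.996
grasp_force: 0.0
```

```bash
python3 - <<'E'
from h import *
s=r.sense()
im=r.grab_frame('wrist');g=np.load('grip.npy');R,n=Rm(g[3]);C=cam('wrist',s)
L=np.array([(32,48,-19),(32,-48,-19),(-32,-48,-19),(-32,48,-19),(12,27,14),(-12,27,14),(12,-27,14),(-12,-27,14.)])
X=g[:3]+np.c_[R[:,0],-R[:,1],n].dot(L.T).T
for p in proj(X,C): cv2.circle(im,tuple(int(v) for v in p.round()),2,(255,0,255),-1)
cv2.imwrite('pics/w2.png',im)
step(g[:3]+9*n,R,3)
E
```

```text
clock 3.2 pos [ 557.  -271.9  129.1]
d [0.0008 0.0006 0.0348] 0.035 rot [0.01 0.12 0.02] 0.1
[0.0003, 0.0002, 0.0116] [0.0, 0.04, 0.01]
[0.0005, 0.0004, 0.0232] [0.01, 0.08, 0.01]
[0.0008, 0.0006, 0.0348] [0.01, 0.12, 0.02]
```

View pics/w2.png

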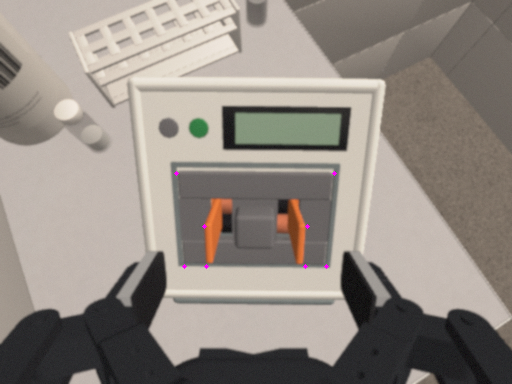

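The overlay matches the tabs within about 1–2 mm. Now descend and squeeze.

Call:
{"method": "carry_out", "body": {
  "delta_pos": [
    [0.001,0.0,0.012],
    [0.002,0.0,0.024],
    [0.002,0.0,0.035],
    [0.002,0.0,0.035],
    [0.002,0.0,0.035]
  ],
  "rot": [
    [0,0,0],
    [0,0,0],
    [0,0,0],
    [0,0,0],
    [0,0,0]
  ]
}}

```text
clock: 3.82
eef_pos: [578.4, -283.3, 108.6]
tcp_rot: [-3.14, -0.597, -0.487]
contact_force: [-0.7, -1.0, 0.8]
opening: 0.995
grasp_force: 0.0
```

Call:
{"method": "carry_out", "body": {
  "delta_pos": [
    [0,0,0],
    [0,0,0],
    [0,0,0],
    [0,0,0],
    [0,0,0],
    [0,0,0],
    [0,0,0],
    [0,0,0]
  ],
  "rot": [
    [0,0,0],
    [0,0,0],
    [0,0,0],
    [0,0,0],
    [0,0,0],
    [0,0,0],
    [0,0,0],
    [0,0,0]
  ],
  "claw": 0.03,
  "grip_force": 35
}}

```text
clock: 4.82
eef_pos: [578.2, -283.4, 109.5]
tcp_rot: [-3.14, -0.598, -0.488]
contact_force: [-7.5, 3.4, 11.3]
opening: 0.455
grasp_force: 33.5
```

```bash
python3 - <<'E'
from h import *
s=r.sense();g=np.load('grip.npy');R,n=Rm(g[3]);print(s['qpos'].round(3),s['contact_force'],s['wrist_torque'])
step(g[:3]+9*n,R,1)
# tray corner fit
m=r.grab_frame('top')
o=r.cut_out('tray','top')[0];M=o['mask'].astype(np.uint8);print(o['p'],o['box'],M.sum())
print(cv2.minAreaRect(cv2.findNonZero(M)))
c=cv2.boxPoints(cv2.minAreaRect(cv2.findNonZero(M)));P=atz(c,30,cam('top'));print(P.round(0),P.mean(0))
m=r.grab_frame('scene');o=r.cut_out('tray','scene')[0];M=o['mask'].astype(np.uint8);print(o['p'],M.sum());h=cv2.convexHull(cv2.findNonZero(M)).reshape(-1,2);P=atz(h,25,cam('scene'));print(cv2.minAreaRect(P[:,:2].astype(np.float32)))
E
```

```text
[-0.448  0.422  2.116 -1.295  0.022  2.899] [-7.53642727  3.3611269  11.34945665] [-0.01860781  0.46446902 -0.29719261]
clock 4.825 pos [ 578.2 -283.4  109.5]
d [-0.0076  0.0005  0.0049] 0.009 rot [-0.14  0.74  0.04] 0.8
[-0.0076, 0.0005, 0.0049] [-0.14, 0.74, 0.04]
0.81 [160.0, 183.8, 235.4, 223.6] 2843
((197.49996948242188, 203.49998474121094), (72.99998474121094, 38.99999237060547), -0.0)
[[448. 496.  30.]
 [599. 496.  30.]
 [582. 216.  30.]
 [433. 223.  30.]] [515.59529547 357.33502129  30.        ]
0.74 2847
((512.0467529296875, 356.6671447753906), (285.7359313964844, 174.7996063232422), 87.08085632324219)
```

Call:
{"method": "carry_out", "body": {
  "delta_pos": [
    [0,0,-0.002],
    [0,0,-0.004],
    [0,0,-0.006],
    [0,0,-0.008]
  ],
  "rot": [
    [0,0,0],
    [0,0,0],
    [0,0,0],
    [0,0,0]
  ]
}}

```text
clock: 5.52
eef_pos: [574.4, -281.1, 115.4]
tcp_rot: [-3.139, -0.597, -0.487]
contact_force: [0.6, 0.8, -0.8]
opening: 0.447
grasp_force: 35.3
```

```bash
python3 - <<'E'
from h import *
s=r.sense();print(s['qpos'].round(3),s['contact_force'],s['wrist_torque'],s['grasp_force'],s['opening'])
R0=Ro.from_euler('xyz',s['tcp_rot']);print(R0.inv().apply(s['eef_pos']-[578.2,-283.4,109.5]))
E
```

```text
[-0.447  0.406  2.122 -0.884  0.026  2.488] [ 0.61683096  0.83430443 -0.81283901] [0.17566178 0.32257193 0.00080793] 35.28714716434479 0.44690853470717984
[-0.33400951 -0.29046484 -7.34785638]
```

Call:
{"method": "carry_out", "body": {
  "delta_pos": [
    [0,0,-0.003],
    [0,0,-0.006],
    [0,0,-0.009],
    [0,0,-0.013],
    [0,0,-0.02],
    [0,0,-0.03],
    [0,0,-0.045],
    [0,0,-0.06]
  ],
  "rot": [
    [0,0,0],
    [0,0,0],
    [0,0,0],
    [0,0,0],
    [0,0,0],
    [0,0,0],
    [0,0,0],
    [0,0,0]
  ]
}}

```text
clock: 6.52
eef_pos: [544.3, -265.2, 165.1]
tcp_rot: [-3.139, -0.597, -0.487]
contact_force: [0.1, -0.4, -0.7]
opening: 0.442
grasp_force: 35.3
```

```bash
python3 - <<'E'
from h import *
s=r.sense();print(s['qpos'].round(3),s['contact_force'],s['wrist_torque'],s['grasp_force'],s['opening'],s['eef_pos'],s['clock'])
cv2.imwrite('pics/w3.png',r.grab_frame('wrist'))
E
```

```text
[-0.444  0.268  2.167 -0.195  0.113  1.801] [ 0.0939876  -0.36937757 -0.73987058] [0.13917543 0.3110546  0.0457227 ] 35.28611898422241 0.44159421053400216 [ 544.25547162 -265.19482347  165.14677316] 6.525
```

View pics/w3.png

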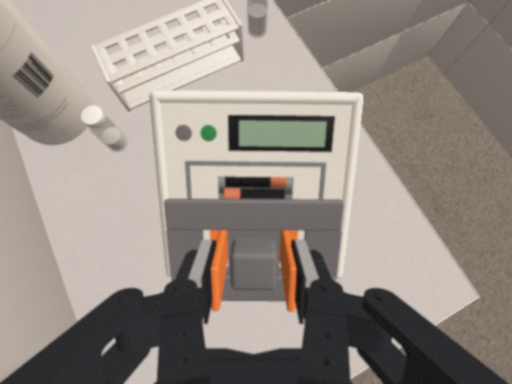

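The cover is free and held: its plate is at rows 200–300 with the tabs between the pads, and the batteries show behind it. Now back to a safe lane in front of the analyser, levelling the tool.

```bash
cat >> h.py <<'E'
def Rd(yaw): return Ro.from_euler('xyz',[np.pi,0,yaw]).as_matrix()
E
python3 - <<'E'
from h import *
s=r.sense();C=cam('wrist',s)
T=Ro.from_euler('xyz',s['tcp_rot']).as_matrix()
L=np.array([(32,48,-19),(32,-48,-19),(-32,-48,-19),(12,27,14),(-12,27,14),(-12,0,0)])
G=np.array([-7.5,0,13.5]); loc=G+L*[1,-1,-1]
print(proj(s['eef_pos']+loc@T.T,C).round())
step([425,-180,270],Rd(-.1),6)
E
```

```text
[[162. 202.]
 [347. 202.]
 [336. 305.]
 [193. 271.]
 [196. 316.]
 [254. 297.]]
clock 6.575 pos [ 544.  -265.   166.5]
d [-0.0616 -0.0198 -0.1672] 0.179 rot [  6.5  -33.84 -21.48] 40.6
[-0.0103, -0.0033, -0.0279] [1.08, -5.64, -3.58]
[-0.0205, -0.0066, -0.0557] [2.17, -11.28, -7.16]
[-0.0308, -0.0099, -0.0836] [3.25, -16.92, -10.74]
[-0.041, -0.0132, -0.1114] [4.34, -22.56, -14.32]
[-0.0513, -0.0165, -0.1393] [5.42, -28.2, -17.9]
[-0.0616, -0.0198, -0.1672] [6.5, -33.84, -21.48]
```

Call:
{"method": "carry_out", "body": {
  "delta_pos": [
    [-0.01,-0.003,-0.028],
    [-0.02,-0.007,-0.056],
    [-0.031,-0.01,-0.084],
    [-0.041,-0.013,-0.111],
    [-0.051,-0.016,-0.139],
    [-0.062,-0.02,-0.167],
    [-0.062,-0.02,-0.167],
    [-0.062,-0.02,-0.167]
  ],
  "rot": [
    [1.1,-5.6,-3.6],
    [2.2,-11.3,-7.2],
    [3.2,-16.9,-10.7],
    [4.3,-22.6,-14.3],
    [5.4,-28.2,-17.9],
    [6.5,-33.8,-21.5],
    [6.5,-33.8,-21.5],
    [6.5,-33.8,-21.5]
  ]
}}

```text
clock: 7.58
eef_pos: [425.9, -180.4, 267.4]
tcp_rot: [3.141, -0.002, -0.101]
contact_force: [-0.4, 0.4, -0.9]
opening: 0.444
grasp_force: 35.6
```

```bash
python3 - <<'E'
from h import *
s=r.sense();print(s['qpos'].round(3),s['tcp_rot'],s['grasp_force'],s['opening'])
step([425,120,250],Rd(-.05),8)
E
```

```text
[-0.404  0.083  1.955 -0.     1.101  1.268] [ 3.14077391e+00 -1.77388757e-03 -1.01227930e-01] 35.64359128475189 0.444408922916222
clock 7.575 pos [ 425.9 -180.4  267.4]
d [-0.0313 -0.2988  0.0171] 0.301 rot [ 0.05 -0.1  -2.94] 2.9
[-0.0039, -0.0374, 0.0021] [0.01, -0.01, -0.37]
[-0.0078, -0.0747, 0.0043] [0.01, -0.03, -0.73]
[-0.0117, -0.1121, 0.0064] [0.02, -0.04, -1.1]
[-0.0157, -0.1494, 0.0086] [0.02, -0.05, -1.47]
[-0.0196, -0.1868, 0.0107] [0.03, -0.06, -1.83]
[-0.0235, -0.2241, 0.0129] [0.04, -0.08, -2.2]
[-0.0274, -0.2615, 0.015] [0.04, -0.09, -2.57]
[-0.0313, -0.2988, 0.0171] [0.05, -0.1, -2.94]
```

Call:
{"method": "carry_out", "body": {
  "delta_pos": [
    [-0.004,-0.037,0],
    [-0.008,-0.075,0],
    [-0.012,-0.112,0],
    [-0.016,-0.149,0],
    [-0.02,-0.187,0],
    [-0.023,-0.224,0],
    [-0.027,-0.262,0],
    [-0.031,-0.299,0]
  ],
  "rot": [
    [0,0,-0.4],
    [0,0,-0.7],
    [0,0,-1.1],
    [0,0,-1.5],
    [0,0,-1.8],
    [0,0,-2.2],
    [0,0,-2.6],
    [0,0,-2.9]
  ]
}}

```text
clock: 8.57
eef_pos: [424.6, 121.4, 267.2]
tcp_rot: [-3.142, -0.001, -0.051]
contact_force: [1.0, -0.0, -1.7]
opening: 0.447
grasp_force: 35.7
```

```bash
python3 - <<'E'
from h import *
step([520,357,190],Rd(-.05),6)
E
```

```text
clock 8.575 pos [424.6 121.4 267.2]
d [ 0.0833 -0.2401  0.0773] 0.266 rot [-0.   -0.06 -0.03] 0.1
[0.0139, -0.04, 0.0129] [-0.0, -0.01, -0.01]
[0.0278, -0.08, 0.0258] [-0.0, -0.02, -0.01]
[0.0416, -0.12, 0.0387] [-0.0, -0.03, -0.02]
[0.0555, -0.16, 0.0515] [-0.0, -0.04, -0.02]
[0.0694, -0.2001, 0.0644] [-0.0, -0.05, -0.03]
[0.0833, -0.2401, 0.0773] [-0.0, -0.06, -0.03]
```

Call:
{"method": "carry_out", "body": {
  "delta_pos": [
    [0.005,-0.04,0],
    [0.01,-0.08,0],
    [0.02,-0.12,0.01],
    [0.04,-0.16,0.025],
    [0.06,-0.2,0.05],
    [0.083,-0.24,0.077],
    [0.083,-0.24,0.077],
    [0.083,-0.24,0.077]
  ],
  "rot": [
    [0,0,0],
    [0,0,0],
    [0,0,0],
    [0,0,0],
    [0,0,0],
    [0,0,0],
    [0,0,0],
    [0,0,0]
  ]
}}

```text
clock: 9.57
eef_pos: [519.0, 355.4, 190.1]
tcp_rot: [3.141, 0.001, -0.05]
contact_force: [-0.1, 0.3, -0.7]
opening: 0.445
grasp_force: 35.7
```

```bash
python3 - <<'E'
from h import *
s=r.sense();print(s['eef_pos'],s['tcp_rot'])
a=r.grab_frame('wrist');C=cam('wrist',s)
q=np.array([513,357,0]);yw=-.05;c,sn=np.cos(yw),np.sin(yw)
L=np.array([(x,y,z) for z,X,Y in((3,50,120),(30,74,141)) for x in(-X,X) for y in(-Y,Y)],float)
for p in proj(q+L@np.array([[c,-sn,0],[sn,c,0],[0,0,1]]).T,C):
    cv2.circle(a,tuple(int(v) for v in p.round()),3,(255,0,255),-1)
b=r.grab_frame('scene')[140:332,100:356]
cv2.imwrite('pics/w4.png',cv2.resize(np.vstack([a,cv2.resize(b,(512,384))]),(400,600)))
E
```

```text
[518.99696461 355.36019754 190.12381834] [ 3.14052903e+00  7.86401105e-04 -4.99462093e-02]
```

View pics/w4.png

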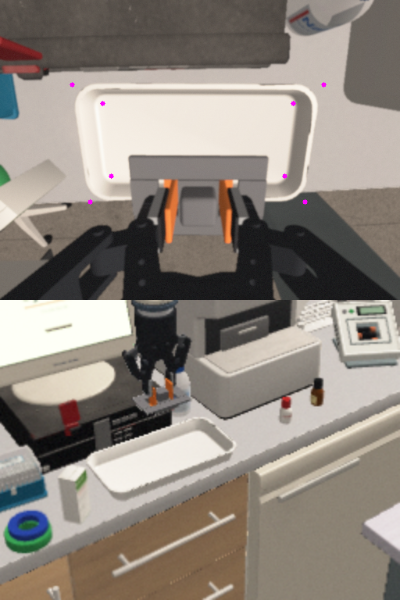

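The tray overlay matches within about 5 mm, the cover is held level above it, and the bystanders haven't moved. Lowering.

Call:
{"method": "carry_out", "body": {
  "delta_pos": [
    [0,0,0.03],
    [0,0,0.06],
    [0,0,0.09],
    [0,0,0.11],
    [0,0,0.12],
    [0,0,0.122],
    [0,0,0.122]
  ],
  "rot": [
    [0,0,0],
    [0,0,0],
    [0,0,0],
    [0,0,0],
    [0,0,0],
    [0,0,0],
    [0,0,0]
  ]
}}

```text
clock: 10.55
eef_pos: [519.9, 356.3, 70.0]
tcp_rot: [-3.141, -0.001, -0.049]
contact_force: [0.2, -0.3, -0.1]
opening: 0.448
grasp_force: 35.7
```

Call:
{"method": "carry_out", "body": {
  "delta_pos": [
    [0,0,0.002],
    [0,0,0.004],
    [0,0,0.006]
  ],
  "rot": [
    [0,0,0],
    [0,0,0],
    [0,0,0]
  ]
}}

```text
clock: 10.92
eef_pos: [519.5, 356.1, 63.2]
tcp_rot: [-3.142, -0.0, -0.049]
contact_force: [0.2, 0.7, -1.3]
opening: 0.447
grasp_force: 35.7
```

Call:
{"method": "carry_out", "body": {
  "delta_pos": [
    [0,0,0.001],
    [0,0,0.002],
    [0,0,0.003],
    [0,0,0.003]
  ],
  "rot": [
    [0,0,0],
    [0,0,0],
    [0,0,0],
    [0,0,0]
  ]
}}

```text
clock: 11.42
eef_pos: [519.4, 356.0, 60.1]
tcp_rot: [3.141, -0.0, -0.049]
contact_force: [-0.1, -1.7, -0.1]
opening: 0.445
grasp_force: 35.7
```

Call:
{"method": "carry_out", "body": {
  "delta_pos": [
    [0,0,0.001],
    [0,0,0.002],
    [0,0,0.002]
  ],
  "rot": [
    [0,0,0],
    [0,0,0],
    [0,0,0]
  ]
}}

```text
clock: 11.8
eef_pos: [519.4, 356.0, 58.1]
tcp_rot: [3.141, -0.0, -0.049]
contact_force: [-0.3, 0.4, -0.3]
opening: 0.446
grasp_force: 35.7
```

Call:
{"method": "carry_out", "body": {
  "delta_pos": [
    [0,0,0.001],
    [0,0,0.002],
    [0,0,0.002]
  ],
  "rot": [
    [0,0,0],
    [0,0,0],
    [0,0,0]
  ]
}}

```text
clock: 12.18
eef_pos: [519.3, 356.0, 56.1]
tcp_rot: [3.141, -0.0, -0.049]
contact_force: [0.6, -0.1, -0.5]
opening: 0.445
grasp_force: 35.7
```

Call:
{"method": "carry_out", "body": {
  "delta_pos": [
    [0,0,0.001],
    [0,0,0.002],
    [0,0,0.002]
  ],
  "rot": [
    [0,0,0],
    [0,0,0],
    [0,0,0]
  ]
}}

```text
clock: 12.55
eef_pos: [519.8, 356.1, 55.2]
tcp_rot: [-3.141, -0.001, -0.049]
contact_force: [-1.4, -2.9, 10.1]
opening: 0.444
grasp_force: 38.4
```

Contact with the floor (10 N, at the expected height). Release.

Call:
{"method": "carry_out", "body": {
  "delta_pos": [
    [0,0,-0.001],
    [0,0,-0.001],
    [0,0,-0.001],
    [0,0,-0.001],
    [0,0,-0.001],
    [0,0,-0.001],
    [0,0,-0.001],
    [0,0,-0.001]
  ],
  "rot": [
    [0,0,0],
    [0,0,0],
    [0,0,0],
    [0,0,0],
    [0,0,0],
    [0,0,0],
    [0,0,0],
    [0,0,0]
  ],
  "claw": 0.085
}}

```text
clock: 13.55
eef_pos: [519.4, 356.0, 55.2]
tcp_rot: [3.141, -0.0, -0.049]
contact_force: [-0.1, 0.8, 0.4]
opening: 0.996
grasp_force: 0.0
```

Call:
{"method": "carry_out", "body": {
  "delta_pos": [
    [0,0,-0.01],
    [0,0,-0.03],
    [0,0,-0.06],
    [0,0,-0.09],
    [0,0,-0.12],
    [0,0,-0.15],
    [0,0,-0.15]
  ],
  "rot": [
    [0,0,0],
    [0,0,0],
    [0,0,0],
    [0,0,0],
    [0,0,0],
    [0,0,0],
    [0,0,0]
  ]
}}

```text
clock: 14.42
eef_pos: [520.8, 357.0, 209.4]
tcp_rot: [-3.138, -0.005, -0.049]
contact_force: [-0.1, -0.1, -0.3]
opening: 0.994
grasp_force: 0.0
```

```bash
python3 - <<'E'
from h import *
s=r.sense();print(s['clock'],s['contact_force'],s['eef_pos'])
a=r.grab_frame('wrist');b=r.grab_frame('scene')[140:332,100:356]
cv2.imwrite('pics/w5.png',cv2.resize(np.vstack([a,cv2.resize(b,(512,384))]),(400,600)))
E
```

```text
14.425 [-0.1063255  -0.11617466 -0.34010689] [520.84406689 357.03726936 209.43735753]
```

View pics/w5.png

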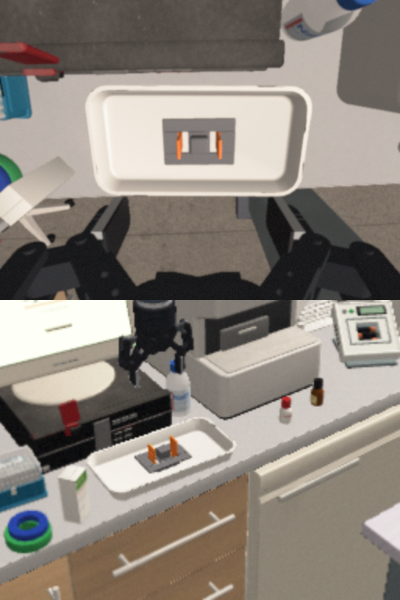

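The cover lies flat in the middle of the tray with its tabs up. The bystanders are in place and the gripper is clear.

```bash
python3 -c "
from rig import r
print(r.sign_off())"
```

```text
the job is handed in; nothing more can be done
None
```

The battery cover is off the meter and lying flat, tabs up, in the middle of the tray; the bottles and carton look undisturbed, and I handed the job in at about 14.5 s of the 43 s (no verdict was returned).

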